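# Cycle the yellow-knobbed beam shutter

### The arm

A 6-joint arm with a two-finger parallel gripper is mounted at the origin on a cart in front of the work surface, level with it; the furniture and walls round the work are solid. World frame = base frame: x ahead of the robot, y to its left, z up, the work surface at z = 0. Lengths are in m, angles in rad, forces in N, time in s.
With the tool pointing down it reaches from about 0.375 to 0.9 m from the base axis. Payload 3.1 kg.
Tool frame: the origin (TCP) lies midway between the tips of the shut fingers; the grasp point (between the pads) lies 19 mm behind it; x points along the fingers, z is the direction in which the jaws open and shut, and the axes are right-handed (so a half turn about x gives the same grasp; the last joint's range is limited). The gripper opens to 85 mm and grips with 20 to 120 N. Pads are 22 mm wide; open, the fingers measure 114 mm over their backs; the gripper's body (76 mm by 85 mm) begins 54 mm behind the grasp point. The pads swing forward as they close: fully open they stand 13 mm farther back than shut.
Start: joints at [-1.498, 0.527, 1.433, -0, 1.181, -0.178], TCP at [0.155, -0.605, 0.231] pointing down, gripper open.
Joint ranges: [-3.08, 3.08], [-0.75, 2.2], [0.22, 2.44], [-1.43, 4.57], [0, 2.65], [-2.85, 2.85]. Speed limits (rad/s): [2.79, 2.79, 3.14, 3.14, 3.14, 3.14].

### API

Orientations are given as a unit quaternion [x, y, z, w].
In Python, from station import status, snapshot, camera_params, ticket gives the robot as it stands.
- The arm moves only by the tool arm_command, never from a script. Its argument "series" is a list that holds one entry, the list of rows, each a list of 4 numbers: the shift along the tool's x, y, z in mm, then the turn about the tool's x in rad. A call has 1 to 10 rows; each row shifts and turns the commanded pose from where the row before left it, along the tool's axes as they then stand; what a row does not reach is not made up. A row lasts 1/10 s, in which the tool goes at most 50 mm and 8.59 degrees, less where a joint would pass 70% of its speed; a pose out of reach is approached as far as the arm can. A call is refused whole if a number of a shift passes 50 or a number of a turn 0.15, either way. A call with a gripper value outside its range is refused whole. "jaw" is the opening in per cent of the stroke, from 0 (shut) to 100 (fully open), set as the call begins (left out, the last holds). The fingers move at their own pace and stop on an object; "force" is the grip in N (left out, the last holds). Time passes only in rows, so rows that do not move let the fingers close. It gives the time, the measured TCP pose, the force and the opening at its end, in the units of the state.
- status.sense(): the state, without advancing time (a new reading comes with each control period).
- snapshot(name): name is "scene" or "top"; returns the picture (384x512x3 uint8, red, green, blue); there is no depth.
- camera_params(name): a dict with "fovy" (degrees; the focal length in pixels is half the picture's height over the tangent of half this angle, whatever the lens; pixels are square), "cx", "cy" (the principal point, pixels), "k1" (the pictures are not rectified: a ray, as slopes to the right and down, at radius r is drawn at 1 + k1 r^2 times it, then the intrinsics apply), "extrinsics" (4x4, takes a point from camera to world coordinates). Camera axes: x right, y down, z forward; pixel columns grow to the right and rows downward; lengths in m; the calibration is good to about 2 mm. A picture is of the moment at which its call begins. camera_params takes no time and is no camera call.
- ticket.sign_off(): hands the job in, once; it reports no verdict.
The state is a dict: "t": time; "q": joint angles; "qd": joint speeds; "tau": joint torques, N m; "tcp_pos": TCP position; "tool_rot": TCP orientation; "force": force on the tool from outside, world axes, zero at the start; "ft_torque": the same for the moment, N m; "finger_gap": opening from 0.0 (shut) to 1.0 (fully open).
Only numpy, scipy, OpenCV 4.12 (cv2) and the standard library are available. Lean on these libraries where they do the work, as an engineer would, in place of code of your own. Each camera call takes 0.05 s, during which the arm holds its last target. There are 200 camera calls.

### The job

Two manual beam shutters are bolted to the optical table, one with a yellow push-pull knob and one with a red one. Work the yellow shutter once to check it: pull its knob straight out until it stops in the open position at the end of its travel, then push it fully home again and let go. Leave the red knob pushed in.

Things in the scene. Friction and masses are not known exactly. Their poses are not given: they have to be found in the camera images.
- shutter_yellow_knob (a joint): how far the yellow knob is pulled out, in m: 0 = fully home (shut, as it starts), 0.035 = out at its stop (open). It slides with about 4 N of friction, has a firm stop at each end and stays where it is left.
- shutter_yellow_grip (a point): centre of the yellow knob's head, moving with it: a level cylinder 27 mm in diameter, 26 mm long, on a 10 mm stem, its centre 50 mm above the table and, when home, 34 mm in front of the housing's face. x points along the stem into the housing, z up; the knob pulls out along -x (roughly towards the robot) by 35 mm. It can be pinched from above across its diameter (along y).
- shutter_yellow: the yellow knob's housing, bolted down: a grey block 80 mm deep (x), 66 mm wide (y), 72 mm high, on a 10 mm thick foot plate 104 mm wide that does not reach in front of the face. Origin at the centre of the underside, same axes as the knob; the knob sticks out of its -x face.
- shutter_red_grip (a point): centre of the red knob's head, on the other shutter, alike in shape, size and axes; it starts fully home and is to stay so.

How it is judged:
By the outcome, as a careful person would: the job done as asked, in the order asked, and still so for the second after the job is handed in, with the robot touching nothing.
It also fails if it takes over 32 s, if anything falls off the work surface, if the arm or the gripper's body presses on something with over 40 N, if the wrist force passes 120 N, or if a joint passes its speed limit or range.

## Working session

There is one attempt and no reset: what is moved stays moved. The work goes in short steps, Python scripts to look and compute and a tool call to move; the robot and the scene stay as the last step left them, time stands still between calls to the robot, and variables do not carry over. Pictures are saved under pics/ and viewed, about 8 in all and at most 12, crops included, and the job is handed in when it is done.

Besides the shell and the picture viewer there is one more tool, called as a command line: name --argument value ..., lists and objects as JSON in quotes. arm_command: Moves the arm, as the interface text tells. Its arguments: {"type":"object","properties":{"series":{"type":"array"},"jaw":{"type":"number"},"force":{"type":"number"}},"required":["series"]}

```bash
mkdir -p pics
python3 - <<'E'
from station import status,snapshot,camera_params
import cv2,numpy as np
ims=[]
for n in("scene","top"):
    im=snapshot(n); cv2.imwrite(f"pics/{n}0.png",im[:,:,::-1]); c=camera_params(n); print(n,c)
s=status.sense(); print(s)
E
```

```text
scene {'fovy': 55.21438296816797, 'cx': 252.62245914922266, 'cy': 186.13358469714817, 'k1': -0.006884261624334544, 'extrinsics': array([[-0.8810686 , -0.32956176,  0.33927448,  0.27222205],
       [-0.47258565,  0.58377621, -0.6602031 ,  0.26175997],
       [ 0.01951732, -0.74202047, -0.67009305,  0.61625833],
       [ 0.        ,  0.        ,  0.        ,  1.        ]])}
top {'fovy': 52.79995456581022, 'cx': 250.22961804262385, 'cy': 194.7149646564161, 'k1': 0.045225403766192426, 'extrinsics': array([[-0.00909426, -0.9899972 ,  0.14079357,  0.45700848],
       [-0.99992963,  0.0079307 , -0.00882317, -0.30470939],
       [ 0.00761832, -0.14086391, -0.98999966,  0.89831611],
       [ 0.        ,  0.        ,  0.        ,  1.        ]])}
{'t': 0.1, 'q': array([-1.49850713e+00,  5.28371854e-01,  1.43377882e+00,  3.79512355e-06,
        1.18140534e+00, -1.78481250e-01]), 'qd': array([ 0.00202597, -0.00173973, -0.00230495,  0.00160476,  0.00068144,
       -0.00018861]), 'tau': array([ 2.20715101e-04, -4.43304741e+01, -1.78586787e+01, -2.00280160e-04,
        3.89273831e-03, -8.73338564e-06]), 'tcp_pos': array([ 0.15508746, -0.6047853 ,  0.23043083]), 'tool_rot': array([ 0.43406353,  0.55906585, -0.43302948,  0.5581395 ]), 'force': array([0.7770031 , 1.16621075, 0.12688577]), 'ft_torque': array([0.03952571, 0.02484669, 0.05361166]), 'finger_gap': 0.9994577068806321}
```

View pics/scene0.png

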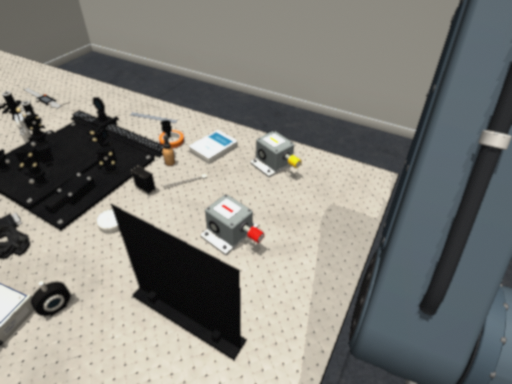

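View pics/top0.png

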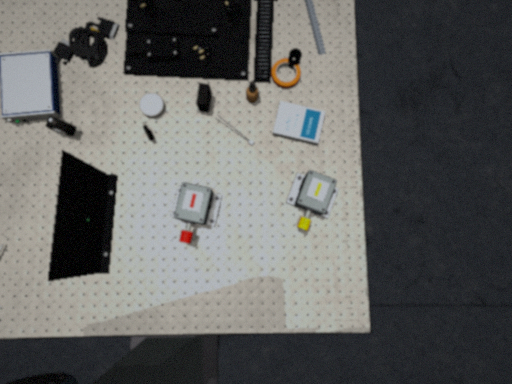

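The top view shows the yellow knob at about (305,224) with its label at (319,188), and the red knob at (187,237). In the scene view the yellow knob is at about (294,160) and the red at (256,234). Next I'll localise the yellow one.

```bash
cat > h.py <<'E'
import cv2,numpy as np
from station import status,snapshot,camera_params
from scipy.spatial.transform import Rotation as R
def ray(n,uv):
    c=camera_params(n); f=192/np.tan(np.radians(c['fovy']/2))
    d=(np.array(uv)-[c['cx'],c['cy']])/f; s=d.copy()
    for _ in range(9): s=d/(1+c['k1']*(s@s))
    E=c['extrinsics']; return E[:3,3],E[:3,:3]@np.r_[s,1]
def plane(n,uv,z):
    o,d=ray(n,uv); return o+d*(z-o[2])/d[2]
def tri(a,b):
    (o,d),(p,e)=ray("scene",a),ray("top",b)
    t=np.linalg.lstsq(np.c_[d,-e],p-o,rcond=None)[0]; A=o+d*t[0];B=p+e*t[1]
    return (A+B)/2,np.linalg.norm(A-B)
def blobs(im,col):
    h=cv2.cvtColor(im,cv2.COLOR_RGB2HSV)
    m=cv2.inRange(h,(24,130,90),(36,255,255)) if col=='y' else cv2.inRange(h,(0,160,90),(6,255,255))|cv2.inRange(h,(174,160,90),(180,255,255))
    n,l,st,ce=cv2.connectedComponentsWithStats(m)
    return [(st[i,4],ce[i].round(1),cv2.minAreaRect(np.argwhere(l==i)[:,::-1].astype(np.float32))) for i in range(1,n) if st[i,4]>8]
E
python3 - <<'E'
from h import *
I={n:cv2.imread(f"pics/{n}0.png")[:,:,::-1].copy() for n in("scene","top")}
for n in I:
  for c in 'yr':
    for b in blobs(I[n],c): print(n,c,b, plane(n,b[1],.05).round(4),plane(n,b[1],.072).round(4))
# housing: grey/ crop
a=cv2.resize(I["top"][150:250,260:360],None,fx=5,fy=5,interpolation=cv2.INTER_CUBIC)
b=cv2.resize(I["scene"][115:190,235:335],None,fx=5,fy=5,interpolation=cv2.INTER_CUBIC)
b=cv2.copyMakeBorder(b,0,a.shape[0]-b.shape[0],0,0,cv2.BORDER_CONSTANT)
cv2.imwrite("pics/crop.png",cv2.resize(np.hstack([a,b]),(800,400))[:,:,::-1])
E
```

```text
scene y (np.int32(77), array([293.4, 159.6]), ((293.5440979003906, 159.9264678955078), (10.461414337158203, 7.88893461227417), 30.963754653930664)) [ 0.5167 -0.4341  0.05  ] [ 0.5072 -0.4071  0.072 ]
scene r (np.int32(130), array([254.2, 233.4]), ((254.19229125976562, 233.46153259277344), (12.480754852294922, 11.094003677368164), 33.690067291259766)) [ 0.489  -0.1725  0.05  ] [ 0.4806 -0.1556  0.072 ]
top y (np.int32(26), array([317.5, 189. ]), ((317.5, 189.0), (2.0426487922668457, 11.14172077178955), 21.801406860351562)) [ 0.5893 -0.4617  0.05  ] [ 0.5858 -0.4577  0.072 ]
top y (np.int32(125), array([303.7, 223.2]), ((303.72412109375, 223.1896514892578), (10.770329475402832, 11.698805809020996), 21.801406860351562)) [ 0.5136 -0.4289  0.05  ] [ 0.5122 -0.4257  0.072 ]
top r (np.int32(10), array([192.4, 200.5]), ((192.42352294921875, 200.59410095214844), (0.8677219152450562, 9.219544410705566), 12.528807640075684)) [ 0.5658 -0.1846  0.05  ] [ 0.563  -0.1877  0.072 ]
top r (np.int32(107), array([186. , 236.4]), ((186.0, 236.50001525878906), (10.394155502319336, 10.394155502319336), 11.309932708740234)) [ 0.4872 -0.1717  0.05  ] [ 0.4864 -0.1752  0.072 ]
```

View pics/crop.png

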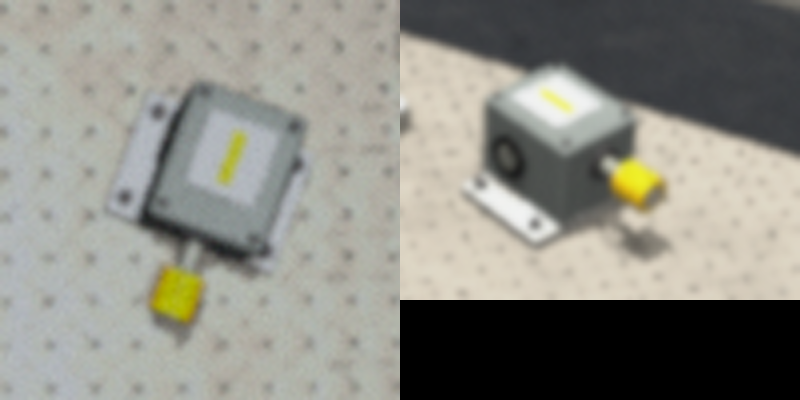

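Each housing is seen clearly in both views. The stem runs from the knob away to image upper right, so the yaw is about -21°. Next I'll pin down the axis and work out the move.

```bash
cat >> h.py <<'E'
def togo(target,yaw):
    s=status.sense(); q=R.from_quat(s['tool_rot']); M=q.as_matrix()
    zdir=np.array([-np.sin(yaw),np.cos(yaw),0]); best=None
    for sg in(1,-1):
        z=sg*zdir; a=np.arctan2(M[:,0]@np.cross(M[:,2],z),M[:,2]@z)
        if best is None or abs(a)<abs(best): best=a
    print("t",s['t'],"tcp",s['tcp_pos'].round(4),"tilt x",M[:,0].round(3),"z",M[:,2].round(3),"F",s['force'].round(1),"gap",round(s['finger_gap'],3),"q6",s['q'].round(2))
    print("turn",round(best,3),"shift now-axes mm",(M.T@(np.array(target)-s['tcp_pos'])*1e3).round(1))
    return M,best
E
python3 - <<'E'
from h import *
P=lambda x,y,z:plane("top",(260+x/4,150+y/4),z)[:2]
for z in(.072,.082):
    a,b,c,d=[P(*p,z) for p in((200,82),(308,122),(258,255),(145,215))]
    for u,v in((d,a),(c,b)): print(z,'len',np.linalg.norm(v-u).round(4),np.degrees(np.arctan2(*(v-u)[::-1])).round(1))
    for u,v in((a,b),(d,c)): print(z,'wid',np.linalg.norm(v-u).round(4),np.degrees(np.arctan2(*(v-u)[::-1])).round(1))
    print('centre',np.mean([a,b,c,d],0).round(4),'face',((c+d)/2).round(4))
u,v=P(152,195,.0),P(152,100,0)
print('foot edge',np.degrees(np.arctan2(*(P(155,95,.01)-P(108,208,.01))[::-1])).round(1))
print('knob tri',tri((293.8,159.8),(304.2,223.3)))
M,a=togo([.5145,-.43,.12],np.radians(-21))
E
```

```text
0.072 len 0.0793 -23.6
0.072 len 0.0779 -22.4
0.072 wid 0.062 -111.4
0.072 wid 0.0638 -110.2
centre [ 0.5793 -0.4562] face [ 0.5431 -0.4409]
0.082 len 0.0783 -23.6
0.082 len 0.077 -22.4
0.082 wid 0.0613 -111.4
0.082 wid 0.0631 -110.2
centre [ 0.5778 -0.4544] face [ 0.542  -0.4392]
foot edge -23.6
knob tri (array([ 0.51352234, -0.42933316,  0.05376991]), np.float64(0.0007644685940163359))
t 0.1 tcp [ 0.1551 -0.6048  0.2304] tilt x [-0.     0.002 -1.   ] z [ 0.248 -0.969 -0.002] F [0.8 1.2 0.1] gap 0.999 q6 [-1.5   0.53  1.43  0.    1.18 -0.18]
turn 0.617 shift now-axes mm [110.7 391.5 -79.9]
```

arm_command --series '[[[0,20,-4,0],[0,40,-8,0],[0,40,-8,0],[0,40,-8,0],[0,40,-8,0],[0,40,-8,0],[0,40,-8,0],[0,40,-8,0],[0,40,-8,0],[0,40,-8,0]]]' --jaw 100

```text
t: 1.1
tcp_pos: [0.5056, -0.4363, 0.2307]
tool_rot: [0.434, 0.559, -0.433, 0.558]
force: [-0.6, -1.0, -0.6]
finger_gap: 0.996
```

arm_command --series '[[[0,10,-4,0.08],[5,0,0,0.14],[15,0,0,0.14],[20,0,0,0.14],[20,0,0,0.14],[10,0,0,0],[0,0,0,0]]]'

```text
t: 1.8
tcp_pos: [0.5121, -0.43, 0.1591]
tool_rot: [-0.587, -0.396, 0.587, -0.393]
force: [0.1, -0.7, 0.9]
finger_gap: 1.001
```

Run:
```python
from h import *
togo([.513,-.429,.12],np.radians(-22))
```

```text
t 1.8 tcp [ 0.5121 -0.43    0.1591] tilt x [-0.003  0.004 -1.   ] z [-0.377 -0.926 -0.002] F [ 0.1 -0.7  0.9] gap 1.001 q6 [-0.87  0.67  1.38  0.    1.1   1.09]
turn -0.002 shift now-axes mm [39.1  0.6 -1.2]
```

arm_command --series '[[[15,0,0,0],[25,0,0,0],[25,0,0,0],[25,0,0,0],[20,0,-1,0],[12,0,0,0],[6,0,0,0],[0,0,0,0]]]'

```text
t: 2.6
tcp_pos: [0.5134, -0.4302, 0.0329]
tool_rot: [-0.587, -0.394, 0.587, -0.394]
force: [-1.1, -0.5, 0.1]
finger_gap: 0.997
```

Run:
```python
from h import *
togo([.513,-.429,.031],np.radians(-22))
I={n:snapshot(n) for n in("scene","top")}
a=cv2.resize(I["top"][150:250,260:360],(400,400),interpolation=cv2.INTER_CUBIC)
b=cv2.resize(I["scene"][95:195,235:335],(400,400),interpolation=cv2.INTER_CUBIC)
cv2.imwrite("pics/c2.png",np.hstack([a,b])[:,:,::-1])
```

```text
t 2.6 tcp [ 0.5134 -0.4302  0.0329] tilt x [-0.  0. -1.] z [-0.379 -0.925 -0.   ] F [-1.1 -0.5  0.1] gap 0.997 q6 [-0.86  0.83  1.44 -0.    0.87  1.1 ]
turn -0.005 shift now-axes mm [ 1.9 -0.9 -1. ]
```

View pics/c2.png

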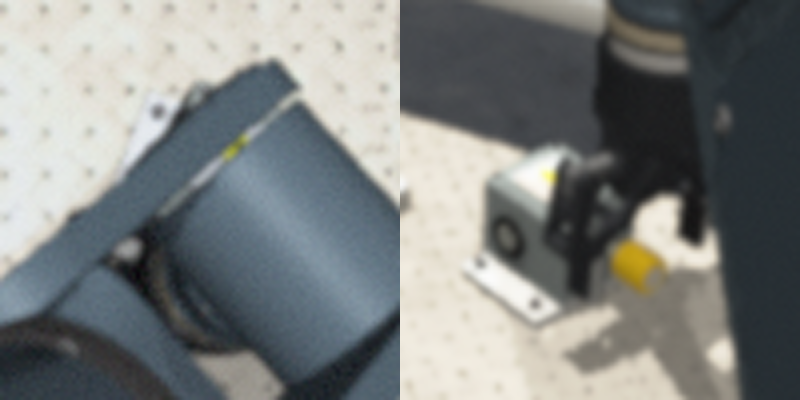

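The scene view shows the knob at crop (638,265), standing clear between the open fingers, one on each side. I'll pinch it.

arm_command --series '[[[2,-1,0,0],[0,0,0,0],[0,0,0,0],[0,0,0,0],[0,0,0,0],[0,0,0,0],[0,0,0,0],[0,0,0,0]]]' --jaw 0 --force 40

```text
t: 3.5
tcp_pos: [0.5131, -0.4287, 0.0319]
tool_rot: [0.588, 0.394, -0.587, 0.393]
force: [1.5, 5.0, 5.2]
finger_gap: 0.286
```

Run:
```python
from h import *
M,_=togo([.513,-.429,.031],np.radians(-22)); s=status.sense(); print("y axis",M[:,1].round(3),"F tool",(M.T@s['force']).round(1))
```

```text
t 3.5 tcp [ 0.5131 -0.4287  0.0319] tilt x [ 0.001  0.002 -1.   ] z [-0.38  -0.925 -0.002] F [1.5 5.  5.2] gap 0.286 q6 [-0.86  0.83  1.44  0.    0.87  1.1 ]
turn -0.005 shift now-axes mm [0.9 0.  0.3]
y axis [ 0.925 -0.38   0.   ] F tool [-5.2 -0.5 -5.2]
```

arm_command --series '[[[0,-2,0,0],[0,-4,0,0],[0,-4,0,0],[0,0,0,0],[0,0,0,0]]]'

```text
t: 4.0
tcp_pos: [0.5049, -0.4254, 0.0319]
tool_rot: [0.588, 0.393, -0.586, 0.394]
force: [4.2, 4.8, 4.4]
finger_gap: 0.288
```

Run:
```python
from h import *
M,_=togo([.513,-.429,.031],np.radians(-22)); s=status.sense(); print("F tool",(M.T@s['force']).round(1))
I=snapshot("scene")
print([b[:2] for b in blobs(I,'y')])
cv2.imwrite("pics/c3.png",cv2.resize(I[95:195,235:335],(500,500),interpolation=cv2.INTER_CUBIC)[:,:,::-1])
```

```text
t 4.0 tcp [ 0.5049 -0.4254  0.0319] tilt x [ 0.003  0.    -1.   ] z [-0.38  -0.925 -0.001] F [4.2 4.8 4.4] gap 0.288 q6 [-0.87  0.82  1.47  0.    0.85  1.09]
turn -0.006 shift now-axes mm [1.  8.9 0.3]
F tool [-4.4  2.  -6. ]
[]
```

View pics/c3.png

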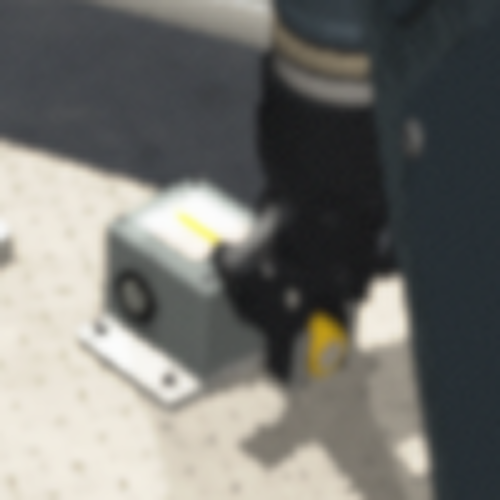

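The knob's front face still protrudes from between the fingers at (325,345), so it is held and follows. I'll keep pulling.

arm_command --series '[[[0,-4,0,0],[0,-5,0,0],[0,-5,0,0],[0,-4,0,0],[0,-3,0,0],[0,0,0,0],[0,0,0,0]]]'

```text
t: 4.75
tcp_pos: [0.4854, -0.4176, 0.0319]
tool_rot: [0.588, 0.393, -0.587, 0.394]
force: [4.1, 4.4, 3.2]
finger_gap: 0.293
```

arm_command --series '[[[0,-2,0,0],[0,-2,0,0],[0,0,0,0],[0,0,0,0]]]'

```text
t: 5.15
tcp_pos: [0.482, -0.4162, 0.0319]
tool_rot: [0.588, 0.393, -0.586, 0.394]
force: [5.7, 3.9, 3.7]
finger_gap: 0.289
```

Run:
```python
from h import *
M,_=togo([.5131,-.4287,.0319],np.radians(-22)); s=status.sense(); print("F tool",(M.T@s['force']).round(1))
```

```text
t 5.15 tcp [ 0.482  -0.4162  0.0319] tilt x [ 0.003 -0.    -1.   ] z [-0.38  -0.925 -0.001] F [5.7 3.9 3.7] gap 0.289 q6 [-0.89  0.8   1.53  0.    0.8   1.07]
turn -0.006 shift now-axes mm [ 0.1 33.5 -0.3]
F tool [-3.6  3.8 -5.8]
```

arm_command --series '[[[0,-1,0,0],[0,-1,0,0],[0,0,0,0],[0,0,0,0]]]'

```text
t: 5.55
tcp_pos: [0.4806, -0.4157, 0.0319]
tool_rot: [0.588, 0.393, -0.586, 0.395]
force: [7.0, 3.7, 2.8]
finger_gap: 0.289
```

arm_command --series '[[[0,-1,0,0],[0,-1,0,0],[0,0,0,0],[0,0,0,0]]]'

```text
t: 5.95
tcp_pos: [0.4807, -0.4157, 0.032]
tool_rot: [0.589, 0.391, -0.586, 0.396]
force: [11.3, 2.9, 0.0]
finger_gap: 0.292
```

Run:
```python
from h import *
M,_=togo([.5131,-.4287,.0319],np.radians(-22)); s=status.sense(); print("F tool",(M.T@s['force']).round(1))
```

```text
t 5.95 tcp [ 0.4807 -0.4157  0.032 ] tilt x [ 0.008 -0.003 -1.   ] z [-0.381 -0.925  0.   ] F [11.3  2.9  0. ] gap 0.292 q6 [-0.89  0.8   1.54  0.01  0.79  1.07]
turn -0.006 shift now-axes mm [ 0.4 34.9 -0.3]
F tool [ 0.1  9.3 -6.9]
```

The knob stopped after 34.9 mm with the force rising. I'll give one more slight pull to confirm the stop, then push home.

arm_command --series '[[[0,-2,0,0],[0,0,0,0],[0,0,0,0],[0,0,0,0]]]'

```text
t: 6.35
tcp_pos: [0.4807, -0.4158, 0.032]
tool_rot: [0.59, 0.389, -0.585, 0.397]
force: [15.3, 3.6, -3.1]
finger_gap: 0.289
```

Run:
```python
from h import *
M,_=togo([.5131,-.4287,.0319],np.radians(-22)); s=status.sense(); print("F tool",(M.T@s['force']).round(1))
I=snapshot("scene")
cv2.imwrite("pics/c4.png",cv2.resize(I[95:195,235:335],(500,500),interpolation=cv2.INTER_CUBIC)[:,:,::-1])
```

```text
t 6.35 tcp [ 0.4807 -0.4158  0.032 ] tilt x [ 0.011 -0.006 -1.   ] z [-0.381 -0.925  0.001] F [15.3  3.6 -3.1] gap 0.289 q6 [-0.89  0.8   1.55  0.01  0.79  1.07]
turn -0.007 shift now-axes mm [ 0.6 34.9 -0.4]
F tool [ 3.3 12.8 -9.1]
```

View pics/c4.png

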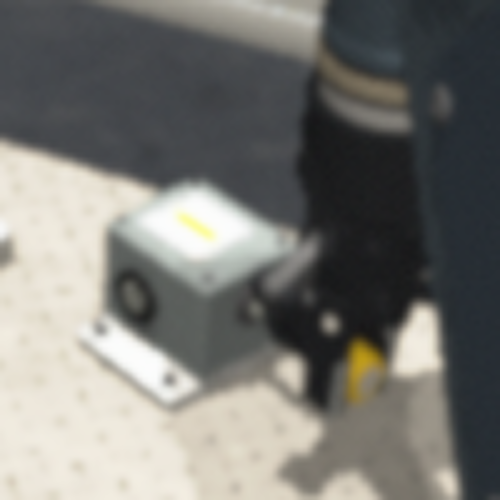

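The picture shows the knob still held at (368,370), well out from the housing. The second pull raised the force to 12.8 N with no motion, so it is at the open stop. Now I'll push it home.

arm_command --series '[[[0,3,0,0],[0,5,0,0],[0,6,0,0],[0,6,0,0],[0,6,0,0],[0,6,0,0],[0,4,0,0],[0,3,0,0],[0,0,0,0],[0,0,0,0]]]'

```text
t: 7.4
tcp_pos: [0.5102, -0.4275, 0.0319]
tool_rot: [0.587, 0.395, -0.587, 0.393]
force: [-0.6, 5.9, 7.0]
finger_gap: 0.291
```

arm_command --series '[[[0,2,0,0],[0,1,0,0],[0,1,0,0],[0,1,0,0],[0,0,0,0],[0,0,0,0]]]'

```text
t: 8.0
tcp_pos: [0.5131, -0.4286, 0.0319]
tool_rot: [-0.587, -0.396, 0.588, -0.392]
force: [-4.7, 6.5, 10.0]
finger_gap: 0.29
```

Run:
```python
from h import *
M,_=togo([.5131,-.4287,.0319],np.radians(-22)); s=status.sense(); print("F tool",(M.T@s['force']).round(1))
```

```text
t 8.0 tcp [ 0.5131 -0.4286  0.0319] tilt x [-0.005  0.005 -1.   ] z [-0.379 -0.925 -0.003] F [-4.7  6.5 10. ] gap 0.29 q6 [-0.86  0.84  1.44 -0.    0.88  1.1 ]
turn -0.005 shift now-axes mm [-0.   0.   0.1]
F tool [-9.9 -6.8 -4.3]
```

arm_command --series '[[[0,2,0,0],[0,2,0,0],[0,0,0,0],[0,0,0,0]]]'

```text
t: 8.4
tcp_pos: [0.5131, -0.4285, 0.0318]
tool_rot: [-0.585, -0.4, 0.589, -0.389]
force: [-13.0, 8.4, 14.9]
finger_gap: 0.292
```

arm_command --series '[[[0,-2,0,0],[0,-2,0,0],[0,0,0,0],[0,0,0,0]]]'

```text
t: 8.8
tcp_pos: [0.5131, -0.4286, 0.0319]
tool_rot: [-0.587, -0.396, 0.588, -0.392]
force: [-4.3, 6.7, 9.6]
finger_gap: 0.291
```

arm_command --series '[[[0,0,0,0],[0,0,0,0],[0,0,0,0],[0,0,0,0],[0,0,0,0],[0,0,0,0],[0,0,0,0]]]' --jaw 100

```text
t: 9.5
tcp_pos: [0.5153, -0.431, 0.0312]
tool_rot: [-0.587, -0.394, 0.587, -0.394]
force: [-0.3, -0.8, -0.1]
finger_gap: 1.0
```

Pushed against the home stop without further motion, and released. Now I'll retreat straight up, then away.

arm_command --series '[[[-10,0,0,0],[-20,0,0,0],[-30,0,0,0],[-40,0,0,0],[-40,0,0,0],[-30,0,0,0],[-20,0,0,0]]]'

```text
t: 10.2
tcp_pos: [0.5161, -0.4318, 0.2256]
tool_rot: [0.587, 0.392, -0.587, 0.396]
force: [-0.4, -1.4, -0.5]
finger_gap: 1.002
```

arm_command --series '[[[0,-20,10,0],[0,-40,30,0],[0,-40,30,0],[0,-40,30,0],[0,-40,30,0],[0,-20,20,0],[0,0,0,0],[0,0,0,0]]]'

```text
t: 11.0
tcp_pos: [0.2731, -0.4942, 0.222]
tool_rot: [0.588, 0.393, -0.588, 0.394]
force: [0.8, -0.2, 0.1]
finger_gap: 0.999
```

Run:
```python
from h import *
s=status.sense(); print(s['t'],s['tcp_pos'],s['force'])
I={n:snapshot(n) for n in("scene","top")}
for n in I:
  for c in 'yr':
    for b in blobs(I[n],c): print(n,c,b[0],b[1],plane(n,b[1],.05).round(4))
cv2.imwrite("pics/end.png",cv2.resize(np.hstack([I["scene"],I["top"]]),(800,300))[:,:,::-1])
```

```text
11.0 [ 0.27309939 -0.49415603  0.22204836] [ 0.80902866 -0.21331257  0.13472442]
scene y 78 [293.3 159.6] [ 0.5169 -0.434   0.05  ]
scene r 131 [254.1 233.4] [ 0.4892 -0.1724  0.05  ]
top y 25 [317.6 189. ] [ 0.5893 -0.4619  0.05  ]
top y 125 [303.7 223.3] [ 0.5134 -0.4289  0.05  ]
top r 10 [192.5 200.5] [ 0.5658 -0.1848  0.05  ]
top r 104 [186.  236.4] [ 0.4872 -0.1717  0.05  ]
```

View pics/end.png

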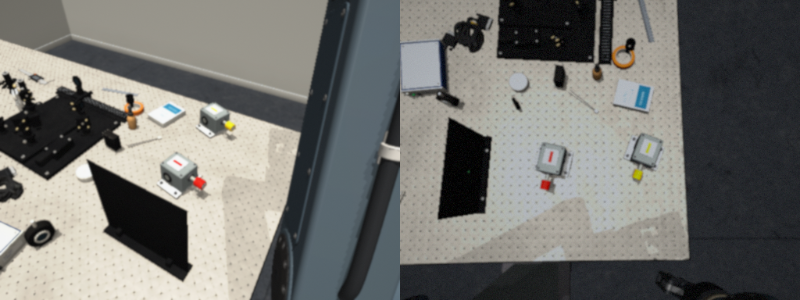

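Both knobs are back at their initial pixel positions (yellow at top-view (303.7,223.3), red at (186.0,236.4)), and the arm is clear of everything.

```bash
python3 -c "
from station import ticket; print(ticket.sign_off())"
```

```text
the job is handed in; nothing more can be done
None
```

The yellow shutter has been worked once and is home again, and the job is handed in. The arm finished at about 11 s with the gripper open and clear.

- **Pull:** I pinched the yellow knob from above and pulled it straight out 34.9 mm. It then stopped moving, and the pull force rose to about 13 N, so it was at its open stop.
- **Push:** The knob went back to within 0.1 mm of where it was gripped. A further 4 mm of commanded push raised the force without moving it, so I released it there.
- **Final pictures:** The yellow knob is within 0.1 px of its starting position in both views. The red knob, which was not touched, is also within 0.1 px.
- **A reading that looked odd:** With the knob pinched, the opening read 0.29, about 24 mm on a straight-line scale, against the 27 mm head. I put this down to the scale not being linear but did not confirm it; the grip showed no slip.

No check failed.

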